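Pack the last two sanding drums into the tub

ROBOT

A 6-joint arm with a two-finger parallel gripper is mounted at the origin on a cart in front of the work surface, level with it; the furniture and walls round the work are solid. World frame = base frame: x ahead of the robot, y to its left, z up, the work surface at z = 0. Lengths are in m, angles in rad, forces in N, time in s.
With the tool pointing down it reaches from about 0.25 to 0.775 m from the base axis. Payload 4 kg.
Tool frame: the origin (TCP) lies at the very end of the fingers, on their centre line; the grasp point (between the pads) lies grip_depth behind it (grip_depth is the distance from the TCP to the grasp point, in m); z points along the fingers, y is the line along which they close (so a half turn about z gives the same grasp; the last joint's range is limited). The gripper opens to 85 mm and grips with 20 to 120 N. Pads are 22 mm wide; open, the fingers measure 114 mm over their backs; the gripper's body (76 mm by 85 mm) begins 54 mm behind the grasp point. The pads swing forward as they close: fully open they stand 13 mm farther back than shut.
Start: joints at [-1.45, 0.087, 1.371, -0, 1.684, -0.103], TCP at [0.122, -0.536, 0.231] pointing down, gripper open.
Joint ranges: [-3.1, 3.1], [-0.76, 2.03], [0.27, 2.55], [-1.08, 4.22], [0.17, 2.65], [-2.57, 2.57]. Speed limits (rad/s): [2.79, 2.79, 3.14, 3.14, 3.14, 3.14].

INTERFACE

Orientations are given as a unit quaternion [x, y, z, w].
In Python, from rig import get_state, camera, get_calibration, close_job, grip_depth gives the robot as it stands.
- The arm moves only by the shell command python3 -m handwheel 'ROWS'. ROWS is JSON, a list of rows, each an object of numbers: "rx", "ry", "rz": the turn, a rotation vector about the tool's x, y, z each as a share of 90 degrees, from -1 to 1; "x", "y", "z": the shift along the tool's x, y, z each as a share of 0.25 m, from -1 to 1; "fingers": the closure, from 0 (fully open) to 1 (shut). In form: [{"rx": .., "ry": .., "rz": .., "x": .., "y": .., "z": .., "fingers": ..}, ...]. A call has 1 to 12 rows; each row shifts and turns the commanded pose from where the row before left it, along the tool's axes as they then stand; what a row does not reach is not made up. A row lasts 1/10 s, in which the tool goes at most 50 mm and 8.59 degrees, less where a joint would pass 70% of its speed; a pose out of reach is approached as far as the arm can. A call with a number of a shift or a turn outside -1 to 1 is refused whole. A call with a gripper value outside its range is refused whole. The fingers move at their own pace and stop on an object; the grip force is fixed at half the most. Time passes only in rows, so rows that do not move let the fingers close. It gives the time, the measured TCP pose, the force, the opening and the grip force at its end, in the units of the state.
- get_state(): the state, without advancing time (a new reading comes with each control period).
- camera(name): name is "scene" or "top" or "wrist"; returns the picture (480x640x3 uint8, red, green, blue); there is no depth.
- get_calibration(name): a dict with "vfov" (degrees; the focal length in pixels is half the picture's height over the tangent of half this angle, whatever the lens; pixels are square), "cx", "cy" (the principal point, pixels), "view" (4x4, takes a point from world to camera coordinates). Camera axes: x right, y down, z forward; pixel columns grow to the right and rows downward; lengths in m; the calibration is good to about 2 mm. A picture is of the moment at which its call begins: read the wrist's pose just before it. get_calibration takes no time and is no camera call; for the wrist camera it gives the pose at the moment of the call.
- close_job(): hands the job in; it is judged then, once.
The state is a dict: "clock": time; "joint_pos": joint angles; "dq": joint speeds; "joint_torque": joint torques, N m; "position": TCP position; "orientation": TCP orientation; "wrist_force": force on the tool from outside, world axes, zero at the start; "ft_torque": the same for the moment, N m; "finger_gap": finger opening in m; "gripper_force": force on a finger pad.
Only numpy, scipy, OpenCV 4.12 (cv2) and the standard library are available. Lean on these libraries where they do the work, as an engineer would, in place of code of your own. Each camera call takes 0.05 s, during which the arm holds its last target. There are 200 camera calls.

TASK

Two sanding drums are still out: one stands in the small wooden holder, one on the bench. Take each by its shank and pack it into the round tub beside the other five, so that all seven stand upright on the tub's floor, shanks up. Lower them in rather than dropping them, and leave the awl and the sanding block where they lie.

Things in the scene. Friction and masses are not known exactly. Their poses are not given: they have to be found in the camera images.
- tub: round open aluminium tub, outer diameter 122 mm, inner diameter 114 mm, 58 mm high, floor 6 mm thick; fixed. Origin: centre of its underside, z up. It holds seven drums, one in the middle and six round it, with about 4 mm of play between neighbours; five are in it, two neighbouring places of the outer ring are open. The drums in it are loose and can be nudged a little.
- holder: small round turned wooden holder (a cup), outer diameter 58 mm, bore 44 mm, 48 mm high, floor 8 mm thick; fixed. Origin: centre of its underside. One drum stands in it.
- drum_held: sanding drum: brown abrasive cylinder, diameter 34 mm, 60 mm tall (lower edge bevelled 4 mm); on top a dark nut 17 mm across, 5 mm high, and a bare steel shank, diameter 10 mm, from 65 to 115 mm above the underside: grip it there. 0.08 to 0.17 kg, loose. Origin: centre of the underside, z up along the shank. At the start it stands in the wooden holder.
- drum_bench: sanding drum: brown abrasive cylinder, diameter 34 mm, 60 mm tall (lower edge bevelled 4 mm); on top a dark nut 17 mm across, 5 mm high, and a bare steel shank, diameter 10 mm, from 65 to 115 mm above the underside: grip it there. 0.08 to 0.17 kg, loose. Origin: centre of the underside, z up along the shank. At the start it stands on the bench top, by itself.
- packed1: sanding drum of the same shape and size as drum_held, same origin and axes. At the start it already stands in the tub, in the middle.
- packed2: sanding drum of the same shape and size as drum_held, same origin and axes. At the start it already stands in the tub, in the outer ring.
- packed3: sanding drum of the same shape and size as drum_held, same origin and axes. At the start it already stands in the tub, in the outer ring.
- packed4: sanding drum of the same shape and size as drum_held, same origin and axes. At the start it already stands in the tub, in the outer ring.
- packed5: sanding drum of the same shape and size as drum_held, same origin and axes. At the start it already stands in the tub, in the outer ring.
- awl_right: bystander: awl with a red handle, about 147 mm long, lying on the bench; origin near its middle at bench level
- sanding_block: bystander: brown cork sanding block 71x100x25 mm lying on the bench; origin under its centre
There are look-alikes about, which are no part of the job. What is shaped like the packed4 but green or turquoise is not meant.

How it is judged:
At the end, for the whole second after the job is handed in: All seven drums stand in the tub: underside on its floor (less than 4 mm above it), axis within 44 mm of the tub's axis, tilted by less than 0.12 rad, at rest (z of drum_held in the frame of tub between 0.003 and 0.01 m and horizontal distance between each of drum_held, drum_bench, packed1, packed2, packed3, packed4, packed5 and tub below 0.044 m and angle between each of drum_held, drum_bench, packed1, packed2, packed3, packed4, packed5's own z axis and vertical below 0.12 rad and linear speed of each of drum_held, drum_bench, packed1, packed2, packed3, packed4, packed5 below 0.02 m/s and z of drum_bench in the frame of tub between 0.003 and 0.01 m and z of packed1 in the frame of tub between 0.003 and 0.01 m and z of packed2 in the frame of tub between 0.003 and 0.01 m and z of packed3 in the frame of tub between 0.003 and 0.01 m and z of packed4 in the frame of tub between 0.003 and 0.01 m and z of packed5 in the frame of tub between 0.003 and 0.01 m); the robot touches nothing.
It fails at once if a drum is dropped into the tub from a height (it moves faster than 0.6 m/s low in the tub) ((linear speed of drum_held above 0.6 m/s and horizontal distance between drum_held and tub below 0.05 m and height (world z) of drum_held below 0.045 m) or (linear speed of drum_bench above 0.6 m/s and horizontal distance between drum_bench and tub below 0.05 m and height (world z) of drum_bench below 0.045 m)).
It fails at once if the awl or the sanding block is shifted by more than 30 mm (distance of any of awl_right, sanding_block from where it was at the start of the episode above 0.03 m).
It also fails if it takes over 54 s, if anything falls off the work surface, if the arm or the gripper's body presses on something with over 40 N, if the wrist force passes 120 N, or if a joint passes its speed limit or range.

## Working session

There is one attempt and no reset: what is moved stays moved. The work goes in short steps, Python scripts to look and compute and a shell command to move; the robot and the scene stay as the last step left them, time stands still between calls to the robot, and variables do not carry over. Pictures are saved under pics/ and viewed, at most 10 in all, crops included, and the job is handed in when it is done.

```bash
mkdir -p pics; ls; cat > h.py <<'E'
import numpy as np,cv2
from rig import *
def K(c): 
    f=240/np.tan(np.radians(c['vfov'])/2); return f,c['cx'],c['cy']
def ray(c,u,v,z):
    f,cx,cy=K(c); V=np.array(c['view']); R,t=V[:3,:3],V[:3,3]
    o=-R.T@t; d=R.T@np.array([(u-cx)/f,(v-cy)/f,1]); return o+d*(z-o[2])/d[2]
def proj(c,p):
    f,cx,cy=K(c); V=np.array(c['view']); q=V[:3,:3]@np.array(p)+V[:3,3]; return q[0]/q[2]*f+cx,q[1]/q[2]*f+cy
def snap(n,fn):
    c=get_calibration(n); im=camera(n); cv2.imwrite('pics/'+fn,cv2.cvtColor(np.array(im),cv2.COLOR_RGB2BGR)); return c,im
E
python3 - <<'E'
from h import *
for n in ['top','scene']:
    c,_=snap(n,n+'0.png'); print(c)
print(get_state(),grip_depth)
E
```

```text
pics
{'vfov': 51.01720516923703, 'cx': 326.25551229300106, 'cy': 239.030665433076, 'view': array([[ 6.29432347e-02, -9.98016540e-01,  1.06585431e-03,
        -8.69134895e-02],
       [-9.78220768e-01, -6.19063358e-02, -1.98120504e-01,
         6.14736570e-01],
       [ 1.97793523e-01,  1.14277045e-02, -9.80177091e-01,
         1.06590844e+00],
       [ 0.00000000e+00,  0.00000000e+00,  0.00000000e+00,
         1.00000000e+00]])}
{'vfov': 45.795919773865734, 'cx': 317.8228137883483, 'cy': 236.60084098229692, 'view': array([[-0.69984068, -0.71427544, -0.00579824,  0.39309564],
       [-0.54585746,  0.54002669, -0.64063314,  0.39801971],
       [ 0.46071972, -0.44517612, -0.76782522,  1.10705001],
       [ 0.        ,  0.        ,  0.        ,  1.        ]])}
{'clock': 0.1, 'joint_pos': array([-1.45008754e+00,  8.78928776e-02,  1.37215798e+00,  1.28855113e-05,
        1.68360562e+00, -1.03126171e-01]), 'dq': array([-2.19666777e-03, -7.09356279e-04, -3.88348689e-03, -9.79334669e-05,
       -6.35352560e-04, -3.99105000e-04]), 'joint_torque': array([ 1.41606906e-03, -3.53013754e+01, -3.14219391e+01, -3.40499837e-04,
        7.94085179e-03,  2.41620697e-06]), 'position': array([ 0.12201283, -0.53581686,  0.23022191]), 'orientation': array([ 9.93743164e-01,  1.11684644e-01, -2.66944542e-06, -1.03192912e-03]), 'wrist_force': array([0.47002125, 0.33466422, 0.73584461]), 'ft_torque': array([0.0139242 , 0.01862423, 0.00897916]), 'gripper_force': 0.0, 'finger_gap': 0.08524966889151783} 0.0187
```

View pics/top0.png

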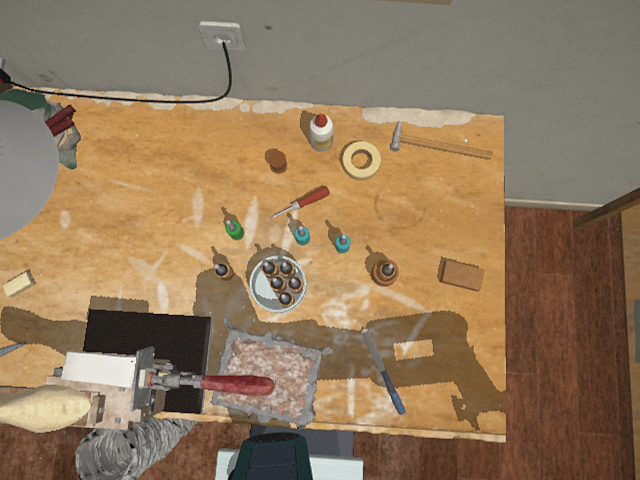

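View pics/scene0.png

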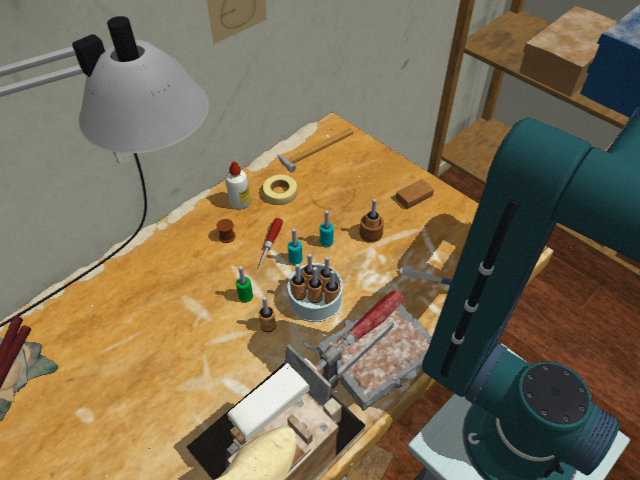

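The top picture shows the tub at about (278,284), the bench drum at (223,270) and the holder at (385,271). The scene picture agrees. I'll zoom in on these.

```bash
python3 - <<'E'
from h import *
im=cv2.imread('pics/top0.png')
a=cv2.resize(im[235:320,200:320],None,fx=6.6,fy=6.6,interpolation=cv2.INTER_CUBIC)
cv2.imwrite('pics/topz.png',a)
c=get_calibration('top')
for n,u,v,z in [('tub',278,283,.058),('bench',223,270,.06),('holder',385,271,.048),('vise',150,350,.1)]: print(n,ray(c,u,v,z))
E
```

```text
tub [0.5140572  0.05222953 0.058     ]
bench [0.53495341 0.17605228 0.06      ]
holder [ 0.55710796 -0.18378169  0.048     ]
vise [0.35424573 0.30101973 0.1       ]
```

View pics/topz.png

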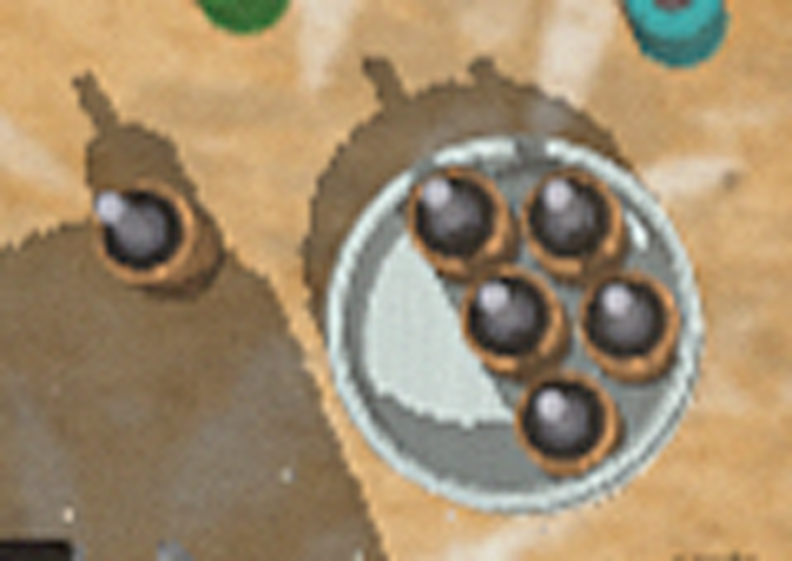

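The close-up shows five nut centres in the tub at about (458,212), (572,214), (628,318), (510,318) and (565,418). The bench drum's nut is at (142,232) and the rim centre at (515,325). The open places are on the left and lower left.

```bash
cat >> h.py <<'E'
from scipy.spatial.transform import Rotation as R_
def delta(target):
    s=get_state(); R=R_.from_quat(s['orientation']).as_matrix(); d=R.T@(np.array(target)-s['position'])
    print('pos',s['position'].round(4),'t',s['clock'],'q6',s['joint_pos'].round(2),'yaw tool y',np.degrees(np.arctan2(R[1,1],R[0,1])).round(1)); print('shares',(d/.25).round(4)); return d
E
python3 - <<'E'
from h import *
c=get_calibration('top')
g=lambda x,y,z: ray(c,200+x/6.6,235+y/6.6,z)[:2].round(4)
print('bench',g(142,232,.065)); print('rim',g(515,325,.058))
P=np.array([g(x,y,.071) for x,y in [(510,318),(458,212),(572,214),(628,318),(565,418)]]);print(P, (P-P[0]).round(4), np.degrees(np.arctan2(*(P-P[0]).T[::-1])),np.linalg.norm(P-P[0],axis=1))
print('holder',ray(c,385,271,.048))
delta([.535,.177,.21])
print('wrist', get_calibration('wrist')['view'])
E
```

```text
bench [0.5338 0.1782]
rim [0.5113 0.0519]
[[0.5122 0.0525]
 [0.5463 0.0726]
 [0.5481 0.0347]
 [0.5146 0.0135]
 [0.4805 0.0317]] [[ 0.      0.    ]
 [ 0.0341  0.0201]
 [ 0.0359 -0.0178]
 [ 0.0024 -0.039 ]
 [-0.0317 -0.0208]] [   0.           30.51691809  -26.37321335  -86.47854662 -146.72906018] [0.         0.03958308 0.04007056 0.03907378 0.03791477]
holder [ 0.55710796 -0.18378169  0.048     ]
pos [ 0.122  -0.5358  0.2302] t 0.1 q6 [-1.45  0.09  1.37  0.    1.68 -0.1 ] yaw tool y -77.2
shares [ 2.2436 -2.4133  0.0863]
wrist [[ 0.22258107 -0.97491213 -0.00199903 -0.54904372]
 [-0.93262613 -0.21352326  0.29088883 -0.03806429]
 [-0.28401789 -0.062882   -0.95675477  0.37986883]
 [ 0.          0.          0.          1.        ]]
```

```bash
python3 - <<'E'
from h import *
delta([.557,-.184,.23])
V=get_calibration('wrist')['view'];print(-V[:3,:3].T@V[:3,3])
E
```

```text
pos [ 0.122  -0.5358  0.2302] t 0.1 q6 [-1.45  0.09  1.37  0.    1.68 -0.1 ] yaw tool y -77.2
shares [ 2.0089 -0.9859  0.0034]
[ 0.19459654 -0.51951008  0.37341624]
```

```bash
python3 -m handwheel '[{"x":0.16,"y":-0.08,"fingers":0},{"x":0.16,"y":-0.08,"fingers":0},{"x":0.16,"y":-0.08,"fingers":0},{"x":0.16,"y":-0.08,"fingers":0},{"x":0.16,"y":-0.08,"fingers":0},{"x":0.16,"y":-0.08,"fingers":0},{"x":0.16,"y":-0.08,"fingers":0},{"x":0.16,"y":-0.08,"fingers":0},{"x":0.16,"y":-0.08,"fingers":0},{"x":0.16,"y":-0.08,"fingers":0},{"x":0,"fingers":0},{"x":0,"fingers":0}]'; python3 - <<'E'
from h import *
snap('wrist','w1.png')
c=get_calibration('wrist')
print(proj(c,[.557,-.184,.048]))
delta([.557,-.184,.23])
E
```

```text
(np.float64(-221.83225899816534), np.float64(-859.8842730971423))
pos [ 0.122  -0.5359  0.2304] t 0.15 q6 [-1.45  0.09  1.37 -0.    1.68 -0.1 ] yaw tool y -77.2
shares [ 2.0089 -0.9862  0.0036]validation failed for argument at $[0]...
```

View pics/w1.png

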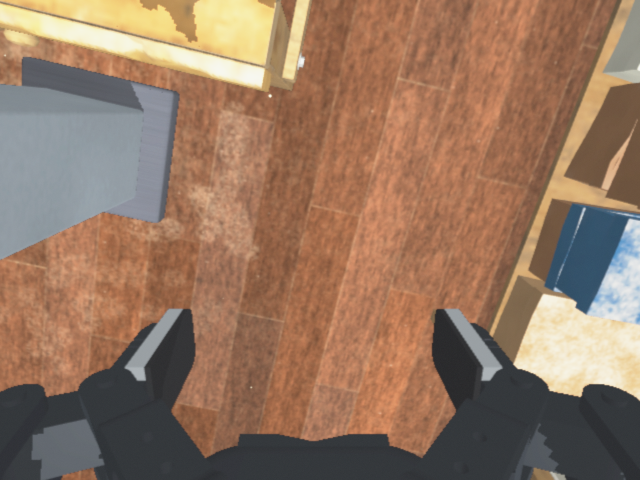

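The call was refused because a row must carry all its keys, so the picture still shows the floor beside the cart. I'll resend it complete.

```bash
python3 -m handwheel '[{"rx":0,"ry":0,"rz":0,"x":0.16,"y":-0.08,"z":0,"fingers":0},{"rx":0,"ry":0,"rz":0,"x":0.16,"y":-0.08,"z":0,"fingers":0},{"rx":0,"ry":0,"rz":0,"x":0.16,"y":-0.08,"z":0,"fingers":0},{"rx":0,"ry":0,"rz":0,"x":0.16,"y":-0.08,"z":0,"fingers":0},{"rx":0,"ry":0,"rz":0,"x":0.16,"y":-0.08,"z":0,"fingers":0},{"rx":0,"ry":0,"rz":0,"x":0.16,"y":-0.08,"z":0,"fingers":0},{"rx":0,"ry":0,"rz":0,"x":0.16,"y":-0.08,"z":0,"fingers":0},{"rx":0,"ry":0,"rz":0,"x":0.16,"y":-0.08,"z":0,"fingers":0},{"rx":0,"ry":0,"rz":0,"x":0.16,"y":-0.08,"z":0,"fingers":0},{"rx":0,"ry":0,"rz":0,"x":0.16,"y":-0.08,"z":0,"fingers":0},{"rx":0,"ry":0,"rz":0,"x":0,"y":0,"z":0,"fingers":0}]'; python3 - <<'E'
from h import *
snap('wrist','w2.png')
c=get_calibration('wrist')
print(proj(c,[.557,-.184,.048]))
delta([.557,-.184,.23])
E
```

```text
clock: 1.25
position: [0.4708, -0.2486, 0.2305]
orientation: [0.993, 0.115, 0.0, -0.001]
wrist_force: [-0.7, -0.3, -0.7]
finger_gap: 0.0854
gripper_force: 0.0
(np.float64(253.40832141461004), np.float64(76.0413320069303))
pos [ 0.469  -0.2505  0.2306] t 1.3 q6 [-0.6   0.05  1.41  0.    1.68  0.74] yaw tool y -76.9
shares [ 0.4031 -0.1792  0.0021]
```

View pics/w2.png

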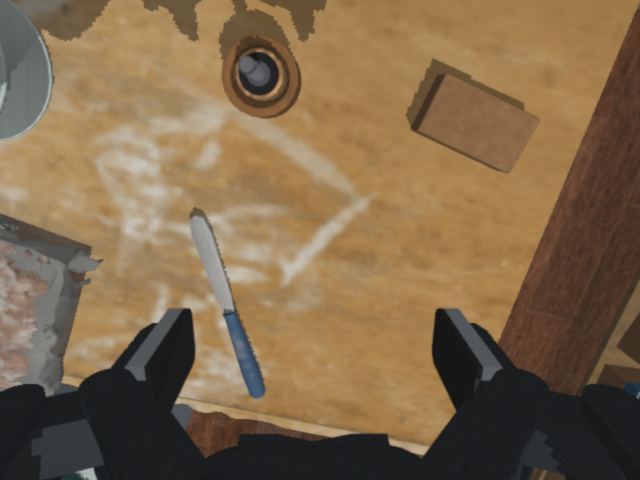

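The wrist picture shows the holder at (261,77), the nut at (262,73) and the shank top at about (246,65).

```bash
python3 - <<'E'
from h import *
c=get_calibration('wrist')
for u,v,z in [(261,77,.048),(262,73,.073),(246,65,.123)]: print(ray(c,u,v,z).round(4))
im=cv2.imread('pics/w2.png')
cv2.imwrite('pics/w2z.png',cv2.resize(im[20:130,200:320],None,fx=5,fy=5,interpolation=cv2.INTER_CUBIC))
E
```

```text
[ 0.5576 -0.1896  0.048 ]
[ 0.5591 -0.1932  0.073 ]
[ 0.5583 -0.1902  0.123 ]
```

View pics/w2z.png

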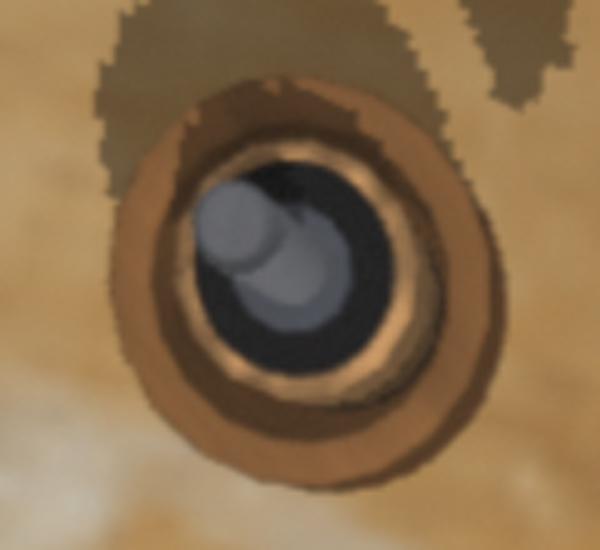

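The crop puts the nut centre at full-frame (258.8,74) and the shank top at (248,64.4), so the drum stands upright.

```bash
python3 - <<'E'
from h import *
c=get_calibration('wrist')
a=ray(c,258.8,74,.073);b=ray(c,248,64.4,.123);print(a,b)
delta([(a[0]+b[0])/2,(a[1]+b[1])/2,.081])
E
```

```text
[ 0.55795003 -0.19117646  0.073     ] [ 0.55884372 -0.19128531  0.123     ]
pos [ 0.469  -0.2505  0.2306] t 1.3 q6 [-0.6   0.05  1.41  0.    1.68  0.74] yaw tool y -76.9
shares [ 0.4025 -0.1492  0.598 ]
```

```bash
python3 -m handwheel '[{"rx":0,"ry":0,"rz":0,"x":0.134,"y":-0.05,"z":0,"fingers":0},{"rx":0,"ry":0,"rz":0,"x":0.134,"y":-0.05,"z":0,"fingers":0},{"rx":0,"ry":0,"rz":0,"x":0.134,"y":-0.05,"z":0,"fingers":0},{"rx":0,"ry":0,"rz":0,"x":0,"y":0,"z":0.12,"fingers":0},{"rx":0,"ry":0,"rz":0,"x":0,"y":0,"z":0.12,"fingers":0.3},{"rx":0,"ry":0,"rz":0,"x":0,"y":0,"z":0.1,"fingers":0.3},{"rx":0,"ry":0,"rz":0,"x":0,"y":0,"z":0.1,"fingers":0.3},{"rx":0,"ry":0,"rz":0,"x":0,"y":0,"z":0.08,"fingers":0.3},{"rx":0,"ry":0,"rz":0,"x":0,"y":0,"z":0.078,"fingers":0.3},{"rx":0,"ry":0,"rz":0,"x":0,"y":0,"z":0,"fingers":0.3},{"rx":0,"ry":0,"rz":0,"x":0,"y":0,"z":0,"fingers":0.3}]'; python3 - <<'E'
from h import *
delta([.5584,-.1912,.081])
E
```

```text
clock: 2.4
position: [0.5566, -0.1946, 0.0818]
orientation: [0.994, 0.111, -0.001, -0.0]
wrist_force: [0.1, 0.5, 0.9]
finger_gap: 0.0598
gripper_force: 0.0
pos [ 0.5566 -0.1946  0.0818] t 2.4 q6 [-0.43  0.25  1.49 -0.    1.41  0.92] yaw tool y -77.3
shares [ 0.0099 -0.0117  0.003 ]
```

```bash
python3 -m handwheel '[{"rx":0,"ry":0,"rz":0,"x":0.01,"y":-0.012,"z":0,"fingers":0.3},{"rx":0,"ry":0,"rz":0,"x":0,"y":0,"z":0,"fingers":1},{"rx":0,"ry":0,"rz":0,"x":0,"y":0,"z":0,"fingers":1},{"rx":0,"ry":0,"rz":0,"x":0,"y":0,"z":0,"fingers":1},{"rx":0,"ry":0,"rz":0,"x":0,"y":0,"z":0,"fingers":1},{"rx":0,"ry":0,"rz":0,"x":0,"y":0,"z":0,"fingers":1},{"rx":0,"ry":0,"rz":0,"x":0,"y":0,"z":0,"fingers":1},{"rx":0,"ry":0,"rz":0,"x":0,"y":0,"z":0,"fingers":1},{"rx":0,"ry":0,"rz":0,"x":0,"y":0,"z":0,"fingers":1},{"rx":0,"ry":0,"rz":0,"x":0,"y":0,"z":0,"fingers":1}]'
```

```text
clock: 3.4
position: [0.5594, -0.1903, 0.0823]
orientation: [0.994, 0.112, 0.0, 0.0]
wrist_force: [-0.4, 0.1, 3.4]
finger_gap: 0.0087
gripper_force: 58.6
```

```bash
python3 -m handwheel '[{"rx":0,"ry":0,"rz":0,"x":0,"y":0,"z":-0.06,"fingers":1},{"rx":0,"ry":0,"rz":0,"x":0,"y":0,"z":-0.1,"fingers":1},{"rx":0,"ry":0,"rz":0,"x":0,"y":0,"z":-0.12,"fingers":1},{"rx":0,"ry":0,"rz":0,"x":0,"y":0,"z":-0.12,"fingers":1},{"rx":0,"ry":0,"rz":-0.09,"x":0,"y":0,"z":-0.12,"fingers":1},{"rx":0,"ry":0,"rz":-0.09,"x":0,"y":0,"z":-0.08,"fingers":1},{"rx":0,"ry":0,"rz":-0.09,"x":0,"y":0,"z":0,"fingers":1},{"rx":0,"ry":0,"rz":-0.09,"x":0,"y":0,"z":0,"fingers":1},{"rx":0,"ry":0,"rz":-0.09,"x":0,"y":0,"z":0,"fingers":1},{"rx":0,"ry":0,"rz":-0.09,"x":0,"y":0,"z":0,"fingers":1},{"rx":0,"ry":0,"rz":-0.09,"x":0,"y":0,"z":0,"fingers":1},{"rx":0,"ry":0,"rz":-0.09,"x":0,"y":0,"z":0,"fingers":1}]' && python3 -m handwheel '[{"rx":0,"ry":0,"rz":-0.09,"x":0,"y":0,"z":0,"fingers":1},{"rx":0,"ry":0,"rz":-0.09,"x":0,"y":0,"z":0,"fingers":1},{"rx":0,"ry":0,"rz":-0.09,"x":0,"y":0,"z":0,"fingers":1},{"rx":0,"ry":0,"rz":-0.09,"x":0,"y":0,"z":0,"fingers":1},{"rx":0,"ry":0,"rz":-0.09,"x":0,"y":0,"z":0,"fingers":1},{"rx":0,"ry":0,"rz":-0.09,"x":0,"y":0,"z":0,"fingers":1},{"rx":0,"ry":0,"rz":-0.09,"x":0,"y":0,"z":0,"fingers":1},{"rx":0,"ry":0,"rz":-0.09,"x":0,"y":0,"z":0,"fingers":1},{"rx":0,"ry":0,"rz":-0.09,"x":0,"y":0,"z":0,"fingers":1},{"rx":0,"ry":0,"rz":0,"x":0,"y":0,"z":0,"fingers":1}]'; python3 - <<'E'
from h import *
print(get_state()['orientation'])
delta([.5107,.0902,.23])
E
```

```text
clock: 4.6
position: [0.5588, -0.19, 0.2317]
orientation: [0.777, 0.629, -0.0, -0.001]
wrist_force: [0.2, -0.1, -0.6]
finger_gap: 0.0083
gripper_force: 58.4
clock: 5.6
position: [0.5588, -0.19, 0.2317]
orientation: [0.255, 0.967, 0.0, -0.001]
wrist_force: [-1.1, -0.3, -2.1]
finger_gap: 0.0084
gripper_force: 58.4
[ 2.54550387e-01  9.67059370e-01  7.03295583e-05 -5.19481166e-04]
pos [ 0.5588 -0.19    0.2317] t 5.6 q6 [-0.42  0.18  1.27 -0.    1.7  -1.48] yaw tool y 60.5
shares [0.7193 0.8808 0.0075]
```

```bash
python3 -m handwheel '[{"rx":0,"ry":0,"rz":0,"x":0.05,"y":0.12,"z":0,"fingers":1},{"rx":0,"ry":0,"rz":0,"x":0.05,"y":0.12,"z":0,"fingers":1},{"rx":0,"ry":0,"rz":0,"x":0.05,"y":0.12,"z":0,"fingers":1},{"rx":0,"ry":0,"rz":0,"x":0.05,"y":0.12,"z":0,"fingers":1},{"rx":0,"ry":0,"rz":0,"x":0.05,"y":0.12,"z":0,"fingers":1},{"rx":0,"ry":0,"rz":0,"x":0.05,"y":0.12,"z":0,"fingers":1},{"rx":0,"ry":0,"rz":0,"x":0,"y":0,"z":0,"fingers":1},{"rx":0,"ry":0,"rz":0,"x":0,"y":0,"z":0,"fingers":1},{"rx":0,"ry":0,"rz":0,"x":0,"y":0,"z":0,"fingers":1}]'; python3 - <<'E'
from h import *
c,_=snap('wrist','w3.png'); np.savez('w3.npz',**c)
delta([.5107,.0902,.23])
E
```

```text
clock: 6.5
position: [0.5823, 0.0027, 0.2317]
orientation: [0.255, 0.967, -0.0, -0.0]
wrist_force: [-0.6, -0.1, -0.7]
finger_gap: 0.0085
gripper_force: 58.6
pos [0.5823 0.0024 0.2317] t 6.55 q6 [-0.09  0.16  1.29 -0.    1.69 -1.15] yaw tool y 60.4
shares [0.4224 0.1638 0.0069]
```

View pics/w3.png

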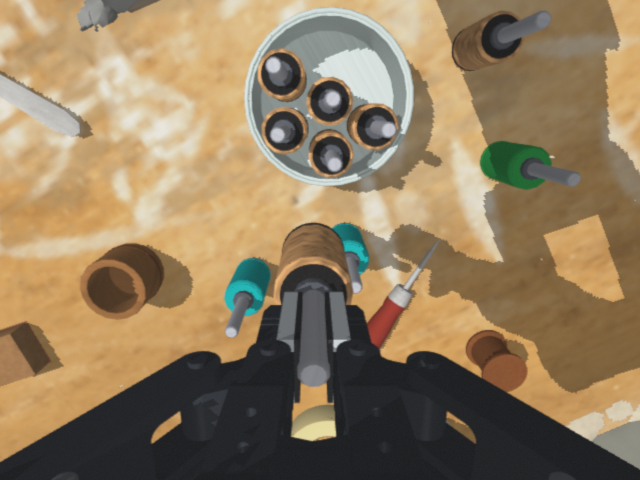

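The picture shows the held drum hanging straight. The tub's rim spans columns 246–413 and rows 8–185. Shank tops are at about (273,65), (333,98), (385,130), (282,132) and (334,162), and the bench drum's nut is at (503,37) with its shank top at (541,20).

```bash
python3 - <<'E'
from h import *
c=get_calibration('wrist')
T=np.array([ray(c,u,v,.121)[:2] for u,v in [(333,98),(273,65),(282,132),(334,162),(385,130)]])
N=np.array([ray(c,u,v,.071)[:2] for u,v in [(331,102),(282,74),(285,131),(331,154),(374,127)]])
print(T.round(4),N.round(4)); P=(T+N)/2
print('rim',ray(c,329.5,96.5,.058))
D=P[1:]-P[0]; print(np.linalg.norm(D,axis=1),np.degrees(np.arctan2(D[:,1],D[:,0])))
print('bench',ray(c,503,37,.065),ray(c,541,20,.115))
for a in (92.7,152.7):
    t=np.array([.5125,.0522])+.038*np.array([np.cos(np.radians(a)),np.sin(np.radians(a))]); print(t,proj(c,[*t,.006]))
E
```

```text
[[0.5162 0.0536]
 [0.4833 0.0322]
 [0.5181 0.0175]
 [0.5493 0.0361]
 [0.5477 0.0721]] [[0.5176 0.0539]
 [0.4846 0.0332]
 [0.5186 0.0154]
 [0.5493 0.0364]
 [0.5478 0.0726]]
rim [0.51366312 0.05538185 0.058     ]
[0.03908737 0.03732981 0.03679922 0.03602733] [-147.39668809  -87.80103432  -28.31931152   31.0430039 ]
bench [0.53888282 0.17811724 0.065     ] [0.53791883 0.17799657 0.115     ]
[0.51070995 0.09015782] (np.float64(361.56480235223086), np.float64(74.11229773208288))
[0.47873255 0.06962868] (np.float64(321.8007997945195), np.float64(51.26505992683724))
```

```bash
python3 -c "
from h import *
delta([.511,.0925,.14])"
python3 -m handwheel '[{"rx":0,"ry":0,"rz":0,"x":0.1,"y":0.04,"z":0,"fingers":1},{"rx":0,"ry":0,"rz":0,"x":0.13,"y":0.05,"z":0,"fingers":1},{"rx":0,"ry":0,"rz":0,"x":0.12,"y":0.05,"z":0,"fingers":1},{"rx":0,"ry":0,"rz":0,"x":0.077,"y":0.028,"z":0,"fingers":1},{"rx":0,"ry":0,"rz":0,"x":0,"y":0,"z":0,"fingers":1},{"rx":0,"ry":0,"rz":0,"x":0,"y":0,"z":0,"fingers":1},{"rx":0,"ry":0,"rz":0,"x":0,"y":0,"z":0,"fingers":1},{"rx":0,"ry":0,"rz":0,"x":0,"y":0,"z":0,"fingers":1}]'
python3 -c "
from h import *
delta([.511,.0925,.14])"
```

```text
pos [0.5823 0.0024 0.2317] t 6.55 q6 [-0.09  0.16  1.29 -0.    1.69 -1.15] yaw tool y 60.4
shares [0.4259 0.1726 0.3669]
clock: 7.35
position: [0.5107, 0.0915, 0.2316]
orientation: [0.255, 0.967, -0.0, -0.0]
wrist_force: [1.2, -0.0, -0.5]
finger_gap: 0.0083
gripper_force: 58.7
pos [0.5107 0.0915 0.2316] t 7.35 q6 [ 0.07  0.02  1.44 -0.    1.68 -0.99] yaw tool y 60.4
shares [0.0011 0.0042 0.3664]
```

```bash
python3 -m handwheel '[{"rx":0,"ry":0,"rz":0,"x":0,"y":0.004,"z":0.08,"fingers":1},{"rx":0,"ry":0,"rz":0,"x":0,"y":0,"z":0.1,"fingers":1},{"rx":0,"ry":0,"rz":0,"x":0,"y":0,"z":0.1,"fingers":1},{"rx":0,"ry":0,"rz":0,"x":0,"y":0,"z":0.08,"fingers":1},{"rx":0,"ry":0,"rz":0,"x":0,"y":0,"z":0.04,"fingers":1},{"rx":0,"ry":0,"rz":0,"x":0,"y":0,"z":0.03,"fingers":1},{"rx":0,"ry":0,"rz":0,"x":0,"y":0,"z":0.03,"fingers":1},{"rx":0,"ry":0,"rz":0,"x":0,"y":0,"z":0.03,"fingers":1},{"rx":0,"ry":0,"rz":0,"x":0,"y":0,"z":0.0,"fingers":1},{"rx":0,"ry":0,"rz":0,"x":0,"y":0,"z":0.0,"fingers":1}]'
```

```text
clock: 8.35
position: [0.5108, 0.0926, 0.109]
orientation: [0.255, 0.967, -0.001, 0.0]
wrist_force: [0.9, -5.4, -3.9]
finger_gap: 0.0084
gripper_force: 58.7
```

```bash
python3 -m handwheel '[{"rx":0,"ry":0,"rz":0,"x":-0.006,"y":-0.01,"z":0,"fingers":1},{"rx":0,"ry":0,"rz":0,"x":0,"y":0,"z":0,"fingers":1},{"rx":0,"ry":0,"rz":0,"x":0,"y":0,"z":0.0,"fingers":1}]'; python3 -m handwheel '[{"rx":0,"ry":0,"rz":0,"x":0,"y":0,"z":0.03,"fingers":1},{"rx":0,"ry":0,"rz":0,"x":0,"y":0,"z":0.03,"fingers":1},{"rx":0,"ry":0,"rz":0,"x":0,"y":0,"z":0.02,"fingers":1},{"rx":0,"ry":0,"rz":0,"x":0,"y":0,"z":0.0,"fingers":1},{"rx":0,"ry":0,"rz":0,"x":0,"y":0,"z":0.0,"fingers":1}]'
```

```text
clock: 8.65
position: [0.5107, 0.0913, 0.1097]
orientation: [0.254, 0.967, 0.001, -0.0]
wrist_force: [0.1, 0.8, -0.4]
finger_gap: 0.0088
gripper_force: 58.7
clock: 9.15
position: [0.5105, 0.0905, 0.0889]
orientation: [0.254, 0.967, -0.0, -0.0]
wrist_force: [-0.9, -0.1, -0.7]
finger_gap: 0.0088
gripper_force: 58.7
```

Free now. I'll lower it the last 8 mm gently.

```bash
python3 -m handwheel '[{"rx":0,"ry":0,"rz":0,"x":0,"y":0,"z":0.015,"fingers":1},{"rx":0,"ry":0,"rz":0,"x":0,"y":0,"z":0.01,"fingers":1},{"rx":0,"ry":0,"rz":0,"x":0,"y":0,"z":0.006,"fingers":1},{"rx":0,"ry":0,"rz":0,"x":0,"y":0,"z":0.0,"fingers":1},{"rx":0,"ry":0,"rz":0,"x":0,"y":0,"z":0.0,"fingers":1}]'
```

```text
clock: 9.65
position: [0.5108, 0.0905, 0.0815]
orientation: [0.254, 0.967, -0.0, 0.0]
wrist_force: [-0.6, 0.3, -1.8]
finger_gap: 0.0079
gripper_force: 58.8
```

```bash
python3 -m handwheel '[{"rx":0,"ry":0,"rz":0,"x":0,"y":0,"z":0.004,"fingers":1},{"rx":0,"ry":0,"rz":0,"x":0,"y":0,"z":0.003,"fingers":1},{"rx":0,"ry":0,"rz":0,"x":0,"y":0,"z":0.0,"fingers":1},{"rx":0,"ry":0,"rz":0,"x":0,"y":0,"z":0.0,"fingers":1}]'
```

```text
clock: 10.05
position: [0.511, 0.0904, 0.0803]
orientation: [0.254, 0.967, 0.0, 0.0]
wrist_force: [-0.1, -0.3, 2.9]
finger_gap: 0.0085
gripper_force: 59.0
```

```bash
python3 -m handwheel '[{"rx":0,"ry":0,"rz":0,"x":0,"y":0,"z":0,"fingers":0.75},{"rx":0,"ry":0,"rz":0,"x":0,"y":0,"z":0,"fingers":0.75},{"rx":0,"ry":0,"rz":0,"x":0,"y":0,"z":0,"fingers":0.75},{"rx":0,"ry":0,"rz":0,"x":0,"y":0,"z":0.0,"fingers":0.75},{"rx":0,"ry":0,"rz":0,"x":0,"y":0,"z":-0.04,"fingers":0.75},{"rx":0,"ry":0,"rz":0,"x":0,"y":0,"z":-0.1,"fingers":0.75},{"rx":0,"ry":0,"rz":0,"x":0,"y":0,"z":-0.16,"fingers":0.75},{"rx":0,"ry":0,"rz":0,"x":0,"y":0,"z":-0.16,"fingers":0.75},{"rx":0,"ry":0,"rz":0,"x":0,"y":0,"z":-0.14,"fingers":0.75},{"rx":0,"ry":0,"rz":0,"x":0,"y":0,"z":0,"fingers":0.5},{"rx":0,"ry":0,"rz":0,"x":0,"y":0,"z":0,"fingers":0.5},{"rx":0,"ry":0,"rz":0,"x":0,"y":0,"z":0,"fingers":0.5}]'
python3 -c "
from h import *
delta([.538,.178,.23])
for z in (.065,.115): print(proj(get_calibration('top'),[.538,.178,z]))"
```

```text
clock: 11.25
position: [0.5101, 0.0904, 0.2286]
orientation: [0.254, 0.967, -0.0, -0.001]
wrist_force: [0.1, -0.3, -0.1]
finger_gap: 0.0431
gripper_force: 0.0
pos [0.5101 0.0904 0.2286] t 11.25 q6 [ 0.07  0.02  1.45 -0.    1.68 -0.99] yaw tool y 60.5
shares [ 0.0751  0.3598 -0.0059]
(np.float64(221.81140570526316), np.float64(268.2663572631007))
(np.float64(217.0151428772233), np.float64(264.922754467548))
```

```bash
python3 -m handwheel '[{"rx":0,"ry":0,"rz":0,"x":0.025,"y":0.12,"z":0,"fingers":0.3},{"rx":0,"ry":0,"rz":0,"x":0.025,"y":0.12,"z":0,"fingers":0.3},{"rx":0,"ry":0,"rz":0,"x":0.028,"y":0.118,"z":0,"fingers":0.3},{"rx":0,"ry":0,"rz":0,"x":0,"y":0,"z":0,"fingers":0.3},{"rx":0,"ry":0,"rz":0,"x":0,"y":0,"z":0,"fingers":0.3},{"rx":0,"ry":0,"rz":0,"x":0,"y":0,"z":0,"fingers":0.3},{"rx":0,"ry":0,"rz":0,"x":0,"y":0,"z":0.12,"fingers":0.3},{"rx":0,"ry":0,"rz":0,"x":0,"y":0,"z":0.12,"fingers":0.3},{"rx":0,"ry":0,"rz":0,"x":0,"y":0,"z":0.06,"fingers":0.3},{"rx":0,"ry":0,"rz":0,"x":0,"y":0,"z":0,"fingers":0.3},{"rx":0,"ry":0,"rz":0,"x":0,"y":0,"z":0,"fingers":0.3}]'
python3 - <<'E'
from h import *
c,_=snap('wrist','w4.png')
delta([.537,.178,.074])
E
```

```text
clock: 12.35
position: [0.5381, 0.1776, 0.1556]
orientation: [0.255, 0.967, 0.0, 0.0]
wrist_force: [0.8, -0.1, -0.2]
finger_gap: 0.0599
gripper_force: 0.0
pos [0.5387 0.1778 0.1565] t 12.4 q6 [ 0.22  0.15  1.45 -0.    1.54 -0.84] yaw tool y 60.5
shares [ 0.007  -0.0032  0.3302]
```

View pics/w4.png

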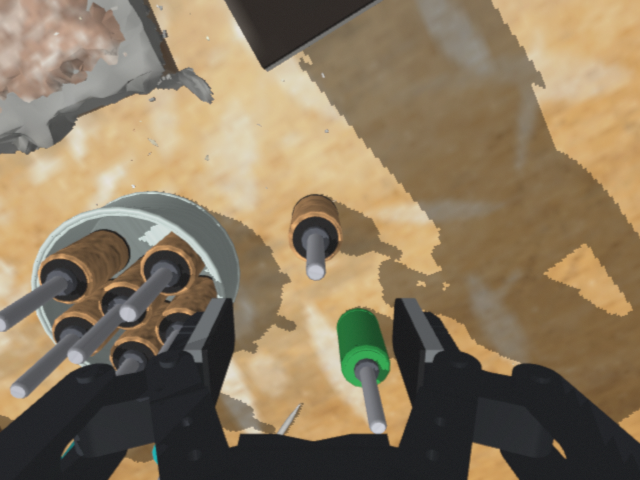

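The picture shows the bench drum's nut at (315,238) and shank top at (316,271), with the green one closer to the gripper. The drum just placed stands upright in the tub at (168,268).

```bash
python3 - <<'E'
from h import *
c=get_calibration('wrist')
print(ray(c,315,238,.065),ray(c,316,271,.115)); print('green',ray(c,364,363,.065),ray(c,378,427,.115))
print('A',ray(c,168,268,.071),ray(c,128,314,.121))
print('centre',ray(c,125,300,.071),ray(c,77,354,.121)); print('p2',ray(c,65,278,.071))
delta([*ray(c,315.5,260,.095)[:2],.074])
E
```

```text
[0.53762596 0.18016607 0.065     ] [0.53884197 0.17966732 0.115     ]
green [0.62953526 0.16580818 0.065     ] [0.63647378 0.16410172 0.115     ]
A [0.50896274 0.09503576 0.071     ] [0.51126411 0.090315   0.121     ]
centre [0.51320974 0.05974813 0.071     ] [0.51660375 0.054516   0.121     ]
p2 [0.48362147 0.03713991 0.071     ]
pos [0.5387 0.1778 0.1565] t 12.4 q6 [ 0.22  0.15  1.45 -0.    1.54 -0.84] yaw tool y 60.5
shares [-0.003   0.0059  0.3302]
```

```bash
python3 -m handwheel '[{"rx":0,"ry":0,"rz":0,"x":-0.002,"y":0.006,"z":0.1,"fingers":0.3},{"rx":0,"ry":0,"rz":0,"x":0,"y":0,"z":0.1,"fingers":0.3},{"rx":0,"ry":0,"rz":0,"x":0,"y":0,"z":0.08,"fingers":0.3},{"rx":0,"ry":0,"rz":0,"x":0,"y":0,"z":0.05,"fingers":0.3},{"rx":0,"ry":0,"rz":0,"x":0,"y":0,"z":0,"fingers":0.3},{"rx":0,"ry":0,"rz":0,"x":0,"y":0,"z":0,"fingers":1},{"rx":0,"ry":0,"rz":0,"x":0,"y":0,"z":0,"fingers":1},{"rx":0,"ry":0,"rz":0,"x":0,"y":0,"z":0,"fingers":1},{"rx":0,"ry":0,"rz":0,"x":0,"y":0,"z":0,"fingers":1},{"rx":0,"ry":0,"rz":0,"x":0,"y":0,"z":0,"fingers":1},{"rx":0,"ry":0,"rz":0,"x":0,"y":0,"z":0,"fingers":1},{"rx":0,"ry":0,"rz":0,"x":0,"y":0,"z":0,"fingers":1}]'; python3 -c "
from h import *
delta([.538,.179,.074])"
```

```text
clock: 13.6
position: [0.5397, 0.179, 0.0737]
orientation: [0.254, 0.967, 0.0, 0.001]
wrist_force: [-0.2, -0.5, 6.2]
finger_gap: 0.0085
gripper_force: 58.7
pos [0.5397 0.179  0.0737] t 13.6 q6 [ 0.22  0.21  1.55 -0.    1.38 -0.84] yaw tool y 60.5
shares [ 0.0059 -0.0035 -0.0013]
```

```bash
python3 -m handwheel '[{"rx":0,"ry":0,"rz":0,"x":0,"y":0,"z":-0.06,"fingers":1},{"rx":0,"ry":0,"rz":0,"x":0,"y":0,"z":-0.12,"fingers":1},{"rx":0,"ry":0,"rz":0,"x":0,"y":0,"z":-0.14,"fingers":1},{"rx":0,"ry":0,"rz":0,"x":0,"y":0,"z":-0.14,"fingers":1},{"rx":0,"ry":0,"rz":0,"x":0,"y":0,"z":-0.12,"fingers":1},{"rx":0,"ry":0,"rz":0,"x":0,"y":0,"z":-0.05,"fingers":1},{"rx":0,"ry":0,"rz":0,"x":0,"y":0,"z":0,"fingers":1}]'; python3 -c "
from h import *
delta([.480,.0705,.23])"
```

```text
clock: 14.3
position: [0.5399, 0.1794, 0.2322]
orientation: [0.254, 0.967, 0.001, 0.002]
wrist_force: [0.5, -0.1, -1.6]
finger_gap: 0.0086
gripper_force: 58.5
pos [0.5399 0.1794 0.2322] t 14.3 q6 [ 0.22  0.13  1.33  0.    1.68 -0.84] yaw tool y 60.5
shares [-0.0058 -0.4969  0.0072]
```

```bash
python3 -m handwheel '[{"rx":0,"ry":0,"rz":0,"x":0,"y":-0.08,"z":0,"fingers":1},{"rx":0,"ry":0,"rz":0,"x":-0.006,"y":-0.14,"z":0,"fingers":1},{"rx":0,"ry":0,"rz":0,"x":0,"y":-0.14,"z":0,"fingers":1},{"rx":0,"ry":0,"rz":0,"x":0,"y":-0.1,"z":0,"fingers":1},{"rx":0,"ry":0,"rz":0,"x":0,"y":-0.037,"z":0,"fingers":1},{"rx":0,"ry":0,"rz":0,"x":0,"y":0,"z":0,"fingers":1},{"rx":0,"ry":0,"rz":0,"x":0,"y":0,"z":0,"fingers":1},{"rx":0,"ry":0,"rz":0,"x":0,"y":0,"z":0,"fingers":1},{"rx":0,"ry":0,"rz":0,"x":0,"y":0,"z":0.08,"fingers":1},{"rx":0,"ry":0,"rz":0,"x":0,"y":0,"z":0.12,"fingers":1},{"rx":0,"ry":0,"rz":0,"x":0,"y":0,"z":0.1,"fingers":1},{"rx":0,"ry":0,"rz":0,"x":0,"y":0,"z":0,"fingers":1}]'; python3 -m handwheel '[{"rx":0,"ry":0,"rz":0,"x":0,"y":0,"z":0,"fingers":1}]'; python3 -c "
from h import *
delta([.480,.0705,.08])
snap('wrist','w5.png')"
```

```text
clock: 15.5
position: [0.4766, 0.0709, 0.1502]
orientation: [0.254, 0.967, -0.001, -0.005]
wrist_force: [-0.7, -0.4, -0.3]
finger_gap: 0.0085
gripper_force: 58.7
clock: 15.6
position: [0.4793, 0.0708, 0.1548]
orientation: [0.254, 0.967, -0.0, -0.0]
wrist_force: [-1.0, 0.1, 0.2]
finger_gap: 0.0082
gripper_force: 58.7
pos [0.4793 0.0708 0.1548] t 15.6 q6 [ 0.03 -0.03  1.64  0.    1.53 -1.03] yaw tool y 60.6
shares [-0.0032  0.0006  0.299 ]
```

View pics/w5.png

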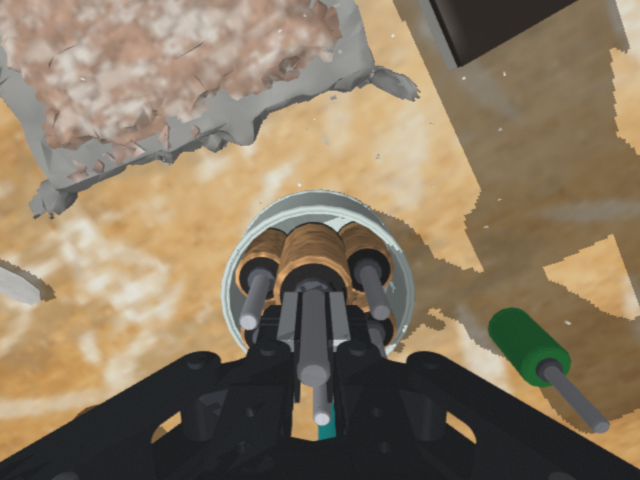

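The held drum at column 314 sits exactly midway between its neighbours, whose nuts are at columns 260 and 368. I'll lower it.

```bash
python3 -m handwheel '[{"rx":0,"ry":0,"rz":0,"x":-0.002,"y":0,"z":0.03,"fingers":1},{"rx":0,"ry":0,"rz":0,"x":0,"y":0,"z":0.04,"fingers":1},{"rx":0,"ry":0,"rz":0,"x":0,"y":0,"z":0.04,"fingers":1},{"rx":0,"ry":0,"rz":0,"x":0,"y":0,"z":0.03,"fingers":1},{"rx":0,"ry":0,"rz":0,"x":0,"y":0,"z":0.02,"fingers":1},{"rx":0,"ry":0,"rz":0,"x":0,"y":0,"z":0,"fingers":1},{"rx":0,"ry":0,"rz":0,"x":0,"y":0,"z":0,"fingers":1}]'
```

```text
clock: 16.35
position: [0.4808, 0.0692, 0.1143]
orientation: [0.255, 0.967, -0.0, 0.002]
wrist_force: [4.8, -2.1, -4.0]
finger_gap: 0.0086
gripper_force: 58.8
```

The wall is pushing inward, so I'll shift 2.5 mm inward (−x of the tool) and go on.

```bash
python3 -m handwheel '[{"rx":0,"ry":0,"rz":0,"x":-0.01,"y":0,"z":0,"fingers":1},{"rx":0,"ry":0,"rz":0,"x":0,"y":0,"z":0,"fingers":1},{"rx":0,"ry":0,"rz":0,"x":0,"y":0,"z":0,"fingers":1}]'; python3 -m handwheel '[{"rx":0,"ry":0,"rz":0,"x":0,"y":0,"z":0.03,"fingers":1},{"rx":0,"ry":0,"rz":0,"x":0,"y":0,"z":0.03,"fingers":1},{"rx":0,"ry":0,"rz":0,"x":0,"y":0,"z":0.03,"fingers":1},{"rx":0,"ry":0,"rz":0,"x":0,"y":0,"z":0,"fingers":1},{"rx":0,"ry":0,"rz":0,"x":0,"y":0,"z":0,"fingers":1}]'
```

```text
clock: 16.65
position: [0.4815, 0.0687, 0.1143]
orientation: [0.254, 0.967, -0.0, -0.0]
wrist_force: [3.1, 0.2, -2.4]
finger_gap: 0.0086
gripper_force: 58.9
clock: 17.15
position: [0.4815, 0.0684, 0.0915]
orientation: [0.254, 0.967, -0.0, -0.0]
wrist_force: [2.9, -1.5, -3.4]
finger_gap: 0.0084
gripper_force: 58.8
```

```bash
python3 -m handwheel '[{"rx":0,"ry":0,"rz":0,"x":-0.007,"y":0,"z":0,"fingers":1},{"rx":0,"ry":0,"rz":0,"x":0,"y":0,"z":0,"fingers":1},{"rx":0,"ry":0,"rz":0,"x":0,"y":0,"z":0.02,"fingers":1},{"rx":0,"ry":0,"rz":0,"x":0,"y":0,"z":0.014,"fingers":1},{"rx":0,"ry":0,"rz":0,"x":0,"y":0,"z":0.008,"fingers":1},{"rx":0,"ry":0,"rz":0,"x":0,"y":0,"z":0,"fingers":1},{"rx":0,"ry":0,"rz":0,"x":0,"y":0,"z":0,"fingers":1}]'
```

```text
clock: 17.85
position: [0.4832, 0.0679, 0.0817]
orientation: [0.254, 0.967, -0.0, -0.0]
wrist_force: [-0.2, 0.1, -1.2]
finger_gap: 0.0086
gripper_force: 59.0
```

```bash
python3 -m handwheel '[{"rx":0,"ry":0,"rz":0,"x":0,"y":0,"z":0.004,"fingers":1},{"rx":0,"ry":0,"rz":0,"x":0,"y":0,"z":0.004,"fingers":1},{"rx":0,"ry":0,"rz":0,"x":0,"y":0,"z":0,"fingers":1},{"rx":0,"ry":0,"rz":0,"x":0,"y":0,"z":0,"fingers":1}]'
```

```text
clock: 18.25
position: [0.4833, 0.0678, 0.0798]
orientation: [0.254, 0.967, -0.0, 0.0]
wrist_force: [0.5, 0.5, -0.7]
finger_gap: 0.0087
gripper_force: 59.1
```

```bash
python3 -m handwheel '[{"rx":0,"ry":0,"rz":0,"x":0,"y":0,"z":0.003,"fingers":1},{"rx":0,"ry":0,"rz":0,"x":0,"y":0,"z":0.002,"fingers":1},{"rx":0,"ry":0,"rz":0,"x":0,"y":0,"z":0,"fingers":1},{"rx":0,"ry":0,"rz":0,"x":0,"y":0,"z":0,"fingers":1}]'
```

```text
clock: 18.65
position: [0.4836, 0.0678, 0.0797]
orientation: [0.254, 0.967, 0.0, 0.001]
wrist_force: [-1.9, -0.5, 5.4]
finger_gap: 0.0089
gripper_force: 59.7
```

Floor contact (5.4 N). I'll release, lift and look.

```bash
python3 -m handwheel '[{"rx":0,"ry":0,"rz":0,"x":0,"y":0,"z":0,"fingers":0.75},{"rx":0,"ry":0,"rz":0,"x":0,"y":0,"z":0,"fingers":0.75},{"rx":0,"ry":0,"rz":0,"x":0,"y":0,"z":0,"fingers":0.75},{"rx":0,"ry":0,"rz":0,"x":0,"y":0,"z":0.0,"fingers":0.75},{"rx":0,"ry":0,"rz":0,"x":0,"y":0,"z":-0.04,"fingers":0.75},{"rx":0,"ry":0,"rz":0,"x":0,"y":0,"z":-0.1,"fingers":0.75},{"rx":0,"ry":0,"rz":0,"x":0,"y":0,"z":-0.16,"fingers":0.75},{"rx":0,"ry":0,"rz":0,"x":0,"y":0,"z":-0.16,"fingers":0.75},{"rx":0,"ry":0,"rz":0,"x":0,"y":0,"z":-0.16,"fingers":0.75},{"rx":0,"ry":0,"rz":0,"x":-0.15,"y":0,"z":0,"fingers":0.75},{"rx":0,"ry":0,"rz":0,"x":-0.15,"y":0,"z":0,"fingers":0.75},{"rx":0,"ry":0,"rz":0,"x":-0.15,"y":0,"z":0,"fingers":0.75}]' ; python3 -m handwheel '[{"rx":0,"ry":0,"rz":0,"x":0,"y":0,"z":0,"fingers":0.75},{"rx":0,"ry":0,"rz":0,"x":0,"y":0,"z":0,"fingers":0.75}]'; python3 -c "
from h import *
snap('wrist','w6.png');print(get_state()['clock'])
im=cv2.imread('pics/w6.png')
top=cv2.imread('pics/top0.png')"
```

```text
clock: 19.85
position: [0.5825, 0.012, 0.2354]
orientation: [0.254, 0.967, 0.0, 0.001]
wrist_force: [-0.3, 0.1, -0.2]
finger_gap: 0.0211
gripper_force: 0.0
clock: 20.05
position: [0.5813, 0.0122, 0.2333]
orientation: [0.255, 0.967, 0.0, -0.001]
wrist_force: [0.9, -0.1, 0.4]
finger_gap: 0.0216
gripper_force: 0.0
20.1
```

View pics/w6.png

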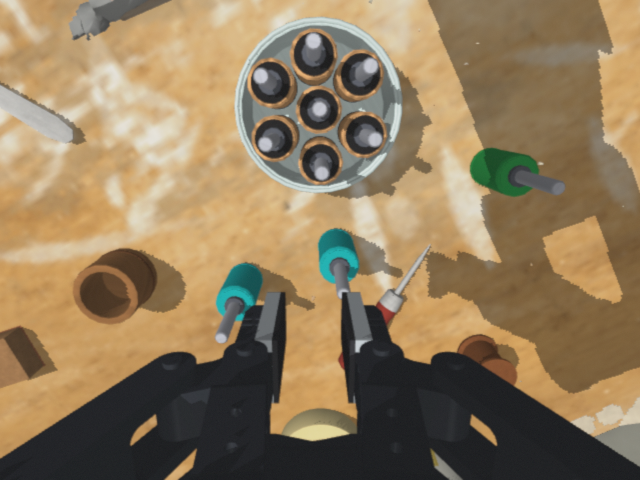

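All seven drums stand upright in the tub, centred near (318,105), and the awl and the sanding block are where they were. I'll hand the job in.

```bash
python3 -c "
from rig import *
print(close_job())"
```

```text
the job is handed in; nothing more can be done
None
```

I packed both drums into the tub and handed the job in after about 20 s of the 54 s. The last picture shows all seven upright, with the awl and sanding block in place; the hand-in gave no verdict.

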